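# Press cut radish in the counter's screw press

## Robot

A 6-joint arm with a two-finger parallel gripper is mounted at the origin on the work surface. World frame = base frame: x ahead of the robot, y to its left, z up, the work surface at z = 0. Lengths are in m, angles in rad, forces in N, time in s.
With the tool pointing down it reaches from about 0.35 to 0.8 m from the base axis. Payload 7.3 kg.
Tool frame: the origin (TCP) lies at the very end of the fingers, on their centre line; the grasp point (between the pads) lies 19 mm behind it; z points along the fingers, y is the direction in which the jaws open and shut (so a half turn about z gives the same grasp; the last joint's range is limited). The gripper opens to 85 mm and grips with 20 to 120 N. Pads are 22 mm wide; open, the fingers measure 114 mm over their backs; the gripper's body (76 mm by 85 mm) begins 54 mm behind the grasp point. The pads swing forward as they close: fully open they stand 13 mm farther back than shut.
Start: joints at [-1.338, 0.342, 1.524, -0, 1.275, -0.146], TCP at [0.194, -0.488, 0.231] pointing down, gripper open.
Joint ranges: [-2.53, 2.53], [-0.77, 2.02], [0.04, 2.7], [-1, 4.14], [0.28, 2.66], [-3.11, 3.11]. Speed limits (rad/s): [2.57, 2.57, 3.14, 3.14, 3.14, 3.14].

## Interface

Orientations are given as a unit quaternion [w, x, y, z].
In Python, from bench import state, optics, bot gives the robot as it stands.
- The arm moves only by the tool drive_tool, never from a script. Its argument "increments" is a list of rows, each a list of 7 numbers: the opening, from 0 (shut) to 1 (fully open), then the shift along the world's x, y, z in cm, then the turn, a rotation vector about the world's x, y, z in degrees. In form: [[gripper, x, y, z, ax, ay, az], ...]. A call has 1 to 12 rows; each row is the pose to reach, as a shift and turn from the pose commanded when the call began; what a row does not reach only later rows make up. A row lasts 1/10 s, in which the tool goes at most 50 mm and 8.59 degrees, less where a joint would pass 70% of its speed; a pose out of reach is approached as far as the arm can. A call with a gripper value outside its range is refused whole. The fingers move at their own pace and stop on an object; "newtons" is the grip in N (left out, the last holds). Time passes only in rows, so rows that repeat a pose let the fingers close. It gives the time, the measured TCP pose, the force and the opening at its end, in the units of the state.
- state(): the state, without advancing time (a new reading comes with each control period).
- optics.snapshot(name): name is "side" or "top" or "wrist"; returns a dict with "pixels" (420x560x3 uint8, blue, green, red), "depth" (420x560 float32, m along the optical axis (not along the pixel's ray), 0 where there is no reading), "fx", "fy", "cx", "cy" (pixels), "eye" and "rotation" of the camera in the world. Camera axes: x right, y up, looking along -z (the intrinsics and any distortion apply to the point x, -y, -z); pixel columns grow to the right and rows downward; lengths in m; the calibration is good to about 2 mm. A picture is of the moment at which its call begins.
- bot.hand_in(): hands the job in, once; it reports no verdict.
Trained networks look in the newest picture that a camera, given by its name, has taken for a name from the list of things; names that differ only in an ending like _2 or _b are one class to them, and where a whole thing is asked for, a point or a joint stands for the part that bears it (a point fixed in the world has none). Each returns a list of dicts, best first, with "confidence" (0 to 1); they miss things now and then, are a little off and sometimes report something else, mostly with a low value. They report only what shows in the picture. A call takes as long as a camera call. They do not tell look-alikes from the thing itself.
- optics.outline_of(thing, camera): "pixels" (420x560 bool, what is visible of it) and "bbox" ([centre column, centre row, width, height] in pixels, round what is visible of it).
- optics.mark_of(thing, camera): "point" ([row, column] in pixels: a listed point, or the origin of a listed thing).
The state is a dict: "time_s": time; "joints": joint angles; "joint_vel": joint speeds; "effort": joint torques, N m; "tool_pos": TCP position; "ee_rot": TCP orientation; "force": force on the tool from outside, world axes, zero at the start; "moment": the same for the moment, N m; "width": finger opening in m.
Only numpy, scipy, OpenCV 4.12 (cv2) and the standard library are available. Lean on these libraries where they do the work, as an engineer would, in place of code of your own. Each camera call takes 0.05 s, during which the arm holds its last target.

## Task

Tip the five chunks of radish off the three-sided wooden tray into the wooden pressing box with the stub handle, and stand the empty tray back flat on the counter. Slide the filled box handle-last between the press's guide rails, fully home against the back stop, then wind the crank clockwise until the pressing plate meets the radish and snug it about half a turn more, so that the spring is well squeezed but not jammed solid. Keep all five chunks in the box, and leave the tableware standing where it is.

Things in the scene. Friction and masses are not known exactly. Their poses are not given: they have to be found in the camera images.
- press: Grey cast C-frame screw press bolted to the counter; origin on the counter under the screw's axis, mouth towards its -x. Column at x 107 to 151 mm, 40 mm wide, carries an arm 36 mm wide (z 155 to 181, boss at the axis up to 188 mm). Two guide rails, 14 mm high, inner faces at y +-71 mm, run from x -55 mm to the foot, whose face at x 83 mm is the back stop (box home: its centre at x 3 mm).
- crank (a joint): Crank of the upright screw: angle in rad about the press's axis, growing clockwise seen from above, which lowers screw, crank and plate 24 mm a turn (3.82 mm/rad). At 0 the plate's underside is 88 mm and the knob's grip point 309 mm above the counter. Range 0 to 20. Friction takes about 0.24 Nm (5.3 N at the knob) and holds it where it is left; load on the plate adds 3.8 mNm per N.
- crank_grip (a point): Grip point of the crank's dark wooden knob: upright, 22 mm in diameter, 46 mm tall (this point 26 mm above its foot, 20 mm below its top), 45 mm from the screw's axis. The knob spins freely on its pin, so it can be held and led round in circles without turning the hand; it sinks with the screw. Just under it is the crank's flat arm.
- plate: Steel pressing plate, 116 mm (press's x) x 84 x 12 mm, level under the screw; origin at the middle of its underside, z 88 mm at crank 0, falling 3.82 mm/rad until it meets the work. Then it stays, and turning on squeezes the coil spring above it: 5 N at first, then 2.5 N/mm, 60 N a turn; the spring jams at 24 mm (65 N). Snug is 15 to 60 N, about half a turn after meeting.
- box_center (a point): Centre, 28 mm up, of the wooden pressing box: open-topped, 160 mm (its x) x 128 mm x 56 mm high, walls and floor 8 mm, inside 144 x 112 mm, about 0.4 kg, loose on the counter. Axes as the box's: the stub handle sticks out at -x; the +x end goes into the press first.
- box_grip (a point): Grip point on the pressing box's stub handle, 121 mm from the box's centre along its -x, 28 mm above the counter. The handle is a level block 20 mm wide (box's y) and 26 mm high (z 15 to 41 mm), from the wall at x -80 mm to x -146 mm.
- tray_grip (a point): Grip point of the three-sided wooden tray: middle of the thick rail along its closed back end, 30 mm above the tray's underside. The rail is 18 mm thick (tray's x), 108 mm wide (tray's y), 46 mm high. Axes: x towards the open lip, z up. Tray 160 x 108 mm, about 0.16 kg, 0.33 kg with the chunks.
- tray_lip (a point): Middle of the tray's open front lip, on the floor's top face, 5 mm above the underside, 151 mm ahead of the rail's grip point along the tray's x. Side walls, 30 mm high, stand 96 mm apart. The chunks slide off here when the tray is tipped lip-down by some 40 degrees or more.
- chunk0_c (a point): Centre of a pale chunk of radish, a baton of 28 x 42 x 26 mm, 34 g, one of five alike, lying on the tray.
- chunk1_c (a point): Centre of a pale chunk of radish, a baton of 28 x 42 x 26 mm, 34 g.
- chunk2_c (a point): Centre of a pale chunk of radish, a baton of 28 x 42 x 26 mm, 34 g.
- chunk3_c (a point): Centre of a pale chunk of radish, a baton of 28 x 42 x 26 mm, 34 g.
- chunk4_c (a point): Centre of a pale chunk of radish, a baton of 28 x 42 x 26 mm, 34 g.
- flask: Bystander: white ceramic flask, 72 mm in diameter, 130 mm high; origin under its centre.
- cup: Bystander: brown cup, 68 mm in diameter, 75 mm high; origin under its centre.
- masu: Bystander: small square wooden cup box, 82 x 82 x 56 mm, no handle; origin under its centre.
- salt_jar: Bystander: white jar with a wooden lid, 68 mm in diameter, 85 mm high; origin under its centre.
- bowl: Bystander: dark bowl, 100 mm in diameter, 50 mm high; origin under its centre.
- mill: Bystander: dark wooden mill, 54 mm in diameter, 140 mm high; origin under its centre.
There are look-alikes about, which are no part of the job. What is shaped like the part that bears tray_grip but turquoise is not meant. Leave any green look-alike of the part that bears chunk3_c alone.

How it is judged:
By the outcome, as a careful person would: the job done as asked, in the order asked, and still so for the second after the job is handed in, with the robot touching nothing.
It also fails if it takes over 72 s, if anything falls off the work surface, if the arm or the gripper's body presses on something with over 40 N, if the wrist force passes 120 N, or if a joint passes its speed limit or range.

## Working session

There is one attempt and no reset: what is moved stays moved. The work goes in short steps, Python scripts to look and compute and a tool call to move; the robot and the scene stay as the last step left them, time stands still between calls to the robot, and variables do not carry over. Pictures are saved under pics/ and viewed, and the job is handed in when it is done.

Besides the shell and the picture viewer there is one more tool, called after "Emit:" as name(argument=value, ...), one argument or row to a line, values as JSON. drive_tool: Moves the arm, as the interface text tells. Its arguments: {"type":"object","properties":{"increments":{"type":"array","items":{"type":"array","items":{"type":"number"}}},"newtons":{"type":"number"}},"required":["increments"]}

```bash
ls; mkdir -p pics
cat > h.py <<'E'
import numpy as np, cv2
from bench import state, optics, bot
def snap(n,f=None):
    s=optics.snapshot(n)
    if f: cv2.imwrite('pics/'+f,s['pixels'])
    return s
def w(s,r,c,d=None):
    if d is None:
        r0,c0=int(round(r)),int(round(c)); p=s['depth'][max(0,r0-1):r0+2,max(0,c0-1):c0+2]; p=p[p>0]
        d=np.median(p) if len(p) else np.nan
    p=np.array([(c-s['cx'])/s['fx']*d,-(r-s['cy'])/s['fy']*d,-d])
    return np.array(s['eye'])+np.array(s['rotation'])@p
def ray(s,r,c,z):
    e=np.array(s['eye']); p=w(s,r,c,1.0)-e
    return e+p*(z-e[2])/p[2]
def cloud(s,mask=None):
    d=s['depth']; m=d>0
    if mask is not None: m&=mask
    r,c=np.nonzero(m); dd=d[r,c]
    p=np.stack([(c-s['cx'])/s['fx']*dd,-(r-s['cy'])/s['fy']*dd,-dd],1)
    return p@np.array(s['rotation']).T+np.array(s['eye']),r,c
E
python3 - <<'E'
from h import *
np.set_printoptions(precision=3,suppress=True)
for n in ['top','side','wrist']:
    s=snap(n,n+'0.png'); print(n,s['eye'],s['fx'],s['cx'],s['cy'],[k for k in s.keys()]);print(np.array(s['rotation']))
    for t in ['press','crank_grip','plate','box_center','box_grip','tray_grip','tray_lip','chunk0_c','flask','cup','masu','salt_jar','bowl','mill']:
        for m in optics.mark_of(t,n)[:7]:
            r,c=m['point']; print(t,round(m['confidence'],2),np.round([r,c]),w(s,r,c) if 0<=r<420 and 0<=c<560 else '')
print(state())
E
```

```text
pics
top [0.342 0.035 1.322] 450.59336097299877 279.1029487280533 219.20728232349038 ['pixels', 'depth', 'fx', 'fy', 'cx', 'cy', 'eye', 'rotation']
[-0.696 -0.067  0.047  0.714]Traceback (most recent call last):
  File "<stdin>", line 7, in <module>
  File "h.py", line 12, in w
    return np.array(s['eye'])+np.array(s['rotation'])@p
                              ~~~~~~~~~~~~~~~~~~~~~~~^~
ValueError: matmul: Input operand 1 has a mismatch in its core dimension 0, with gufunc signature (n?,k),(k,m?)->(n?,m?) (size 3 is different from 4)
```

Rotation is a quaternion.

```bash
sed -i "s/    s=optics.snapshot(n)/    s=dict(optics.snapshot(n)); q=s['rotation']; s['rotation']=R.from_quat([q[1],q[2],q[3],q[0]]).as_matrix()/; 1a from scipy.spatial.transform import Rotation as R" h.py
python3 - <<'E'
from h import *
np.set_printoptions(precision=3,suppress=True)
for n in ['top','side','wrist']:
    s=snap(n,n+'0.png'); print(n,s['eye'],s['fx'],s['cx'],s['cy']);print(np.array(s['rotation']))
    for t in ['press','crank_grip','plate','box_center','box_grip','tray_grip','tray_lip','chunk0_c','flask','cup','masu','salt_jar','bowl','mill']:
        for m in optics.mark_of(t,n)[:7]:
            r,c=m['point']; print(t,round(m['confidence'],2),np.round([r,c]),w(s,r,c) if 0<=r<420 and 0<=c<560 else '')
print(state())
E
```

```text
top [0.342 0.035 1.322] 450.59336097299877 279.1029487280533 219.20728232349038
[[-0.023  0.987 -0.161]
 [-0.999 -0.028 -0.027]
 [-0.031  0.16   0.987]]
press 0.8 [211. 384.] [ 0.556 -0.219  0.1  ]
press 0.53 [268. 438.] [ 0.397 -0.358  0.084]
press 0.31 [289. 248.] [0.353 0.151 0.131]
crank_grip 0.57 [164. 410.] [ 0.624 -0.239  0.326]
plate 0.61 [201. 391.] [ 0.565 -0.221  0.188]
box_center 0.9 [230. 292.] [0.523 0.031 0.008]
tray_grip 0.7 [334. 156.] [0.236 0.418 0.047]
tray_grip 0.61 [221. 197.] [0.552 0.306 0.048]
tray_lip 0.64 [270. 179.] [0.414 0.366 0.005]
tray_lip 0.35 [241. 184.] [0.496 0.348 0.032]
chunk0_c 0.67 [238. 182.] [0.504 0.354 0.03 ]
flask 0.9 [289. 248.] [0.354 0.152 0.131]
cup 0.87 [290. 374.] [ 0.344 -0.19   0.053]
masu 0.89 [157. 342.] [ 0.74  -0.125  0.008]
salt_jar 0.77 [270. 435.] [ 0.392 -0.35   0.085]
salt_jar 0.65 [272. 178.] [ 0.408  0.371 -0.001]
salt_jar 0.23 [266. 183.] [0.425 0.348 0.032]
bowl 0.62 [160. 290.] [0.737 0.032 0.004]
bowl 0.32 [245. 254.] [0.478 0.141 0.041]
mill 0.55 [175. 242.] [0.685 0.175 0.043]
mill 0.27 [247. 255.] [0.472 0.139 0.
[... 1013 characters left out ...]
32.] [0.422 0.368 0.028]
bowl 0.65 [235. 223.] [0.704 0.054 0.033]
mill 0.86 [262. 200.] [0.683 0.188 0.022]
wrist [ 0.258 -0.462  0.374] 365.52216683523557 282.4582977042263 210.81941820290663
[[ 0.369  0.896  0.249]
 [-0.93   0.355  0.1  ]
 [ 0.001 -0.268  0.963]]
{'time_s': 2.35, 'joints': array([-1.338,  0.342,  1.524,  0.   ,  1.275, -0.146]), 'joint_vel': array([-0.001, -0.001, -0.   , -0.003,  0.002,  0.002]), 'effort': array([  0.   , -43.356, -24.627,  -0.   ,   0.   ,   0.   ]), 'tool_pos': array([ 0.194, -0.488,  0.231]), 'ee_rot': array([0.   , 0.982, 0.188, 0.   ]), 'force': array([-0.944,  0.052,  0.54 ]), 'moment': array([-0.023, -0.093,  0.028]), 'width': 0.08534321395526889}
```

View pics/top0.png

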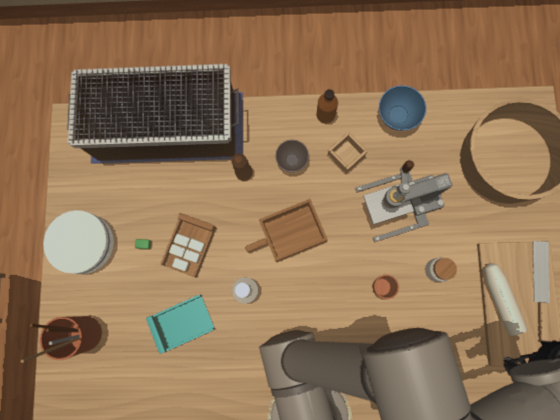

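View pics/side0.png

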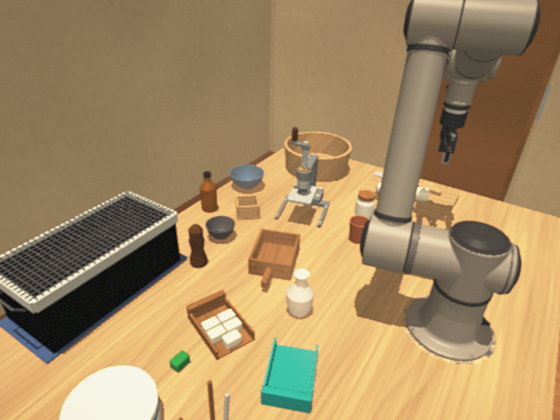

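View pics/wrist0.png

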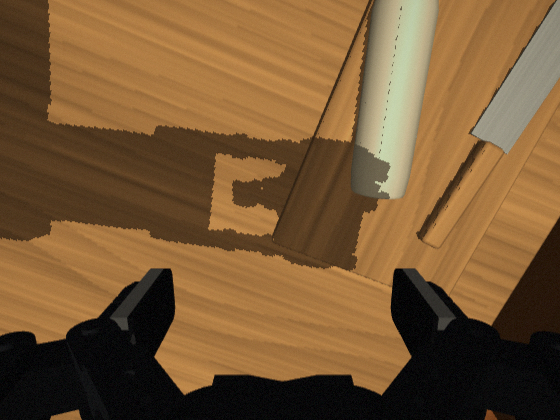

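Run:
```python
from h import *
np.set_printoptions(precision=4,suppress=True)
import pickle
s=snap('top'); P,r,c=cloud(s)
M={t:optics.outline_of(t,'top')[:3] for t in ['box_center','tray_grip','press','crank_grip']}
s2=snap('side'); 
M2={t:optics.outline_of(t,'side')[:3] for t in ['press','crank_grip']}
pickle.dump((s,M,s2,M2),open('d0.pkl','wb'))
print([(t,round(x['confidence'],2),np.round(x['bbox']),x['pixels'].sum()) for t in M for x in M[t]])
print([(t,round(x['confidence'],2),np.round(x['bbox']),x['pixels'].sum()) for t in M2 for x in M2[t]])
def win(x0,x1,y0,y1,z0,z1): return P[(P[:,0]>x0)&(P[:,0]<x1)&(P[:,1]>y0)&(P[:,1]<y1)&(P[:,2]>z0)&(P[:,2]<z1)]
def rect(Q): 
    a=cv2.minAreaRect((Q[:,:2]*1000).astype(np.float32)); return a,len(Q),np.median(Q[:,2])
print('counter',np.median(win(.5,.6,.1,.2,-.02,.02)[:,2]))
print('box rim',rect(win(.4,.63,-.08,.12,.048,.065)))
print('handle',rect(win(.4,.56,.08,.19,.033,.048)))
print('tray rail',rect(win(.45,.62,.25,.42,.040,.055)))
print('tray walls',rect(win(.35,.62,.25,.46,.02,.055)))
print('press rails/foot',rect(win(.4,.75,-.4,-.1,.009,.02)))
print('arm top',rect(win(.4,.75,-.45,-.1,.165,.195)))
print('plate',rect(win(.4,.75,-.45,-.1,.09,.11)))
print('knob',rect(win(.4,.75,-.45,-.1,.295,.36)), win(.4,.75,-.45,-.1,.25,.36)[:,2].max())
for n,m in (('top',s),('side',s2)):
    im=m['pixels']
    cr={'top':(140,280,330,470),'side':(120,240,250,390)}[n]
    cv2.imwrite(f'pics/p_{n}.png',cv2.resize(im[cr[0]:cr[1],cr[2]:cr[3]],None,fx=4,fy=4,interpolation=cv2.INTER_CUBIC))
cv2.imwrite('pics/tray_c.png',cv2.resize(s['pixels'][200:290,130:260],None,fx=5,fy=5,interpolation=cv2.INTER_CUBIC))
```

```text
[('box_center', 0.78, array([286., 232.,  76.,  65.]), np.int64(2815)), ('tray_grip', 0.95, array([190., 245.,  54.,  66.]), np.int64(1369)), ('tray_grip', 0.75, array([182., 326.,  67.,  55.]), np.int64(2329)), ('press', 0.89, array([406., 202.,  94.,  84.]), np.int64(3603)), ('press', 0.27, array([346., 155.,  38.,  45.]), np.int64(935)), ('crank_grip', 0.22, array([177., 249.,  16.,  10.]), np.int64(144))]
[]
counter 0.0008191653703563118
box rim (((518.2607421875, 30.146987915039062), (128.60220336914062, 160.0093994140625), 20.587732315063477), 569, np.float64(0.05637314022960749))
handle (((493.65289306640625, 124.55024719238281), (127.7767333984375, 84.59993743896484), 1.430443286895752), 169, np.float64(0.040831790305394966))
tray rail (((550.2572021484375, 310.2471923828125), (107.05066680908203, 18.055255889892578), 68.42472076416016), 227, np.float64(0.04647914277535192))
tray walls (((496.6705322265625, 366.49053955078125), (175.69541931152344, 159.1125946044922), 68.52458953857422), 1284, np.float64(0.031317952291827544))
press rails/foot (((577.6571655273438, -232.31910705566406), (313.9283752441406, 315.03436279296875), 78.5900650024414), 719, np.float64(0.014140467079835295))
arm top (((596.2032470703125, -293.7850036621094), (48.845340728759766, 175.2846221923828), 16.98212242126465), 878, np.float64(0.1818378282439942))
plate (((510.88140869140625, -284.17010498046875), (240.75531005859375, 208.36044311523438), 6.985722541809082), 882, np.float64(0.09834790312325103))
knob (((622.0198364257812, -237.22958374023438), (19.726442337036133, 20.104251861572266), 39.903236389160156), 104, np.float64(0.3237813281186786)) 0.33048708231935375
```

View pics/p_top.png

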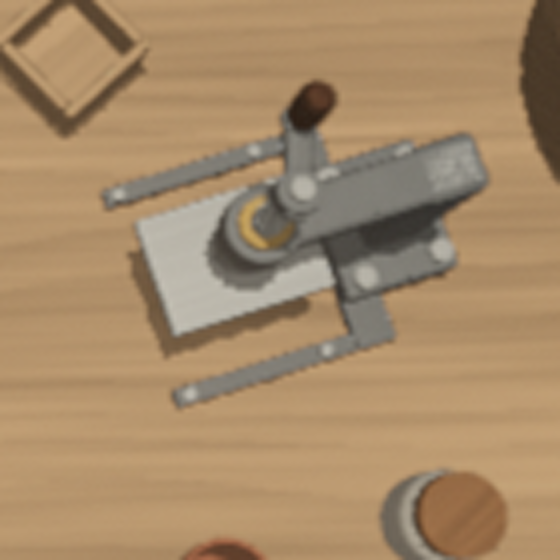

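View pics/tray_c.png

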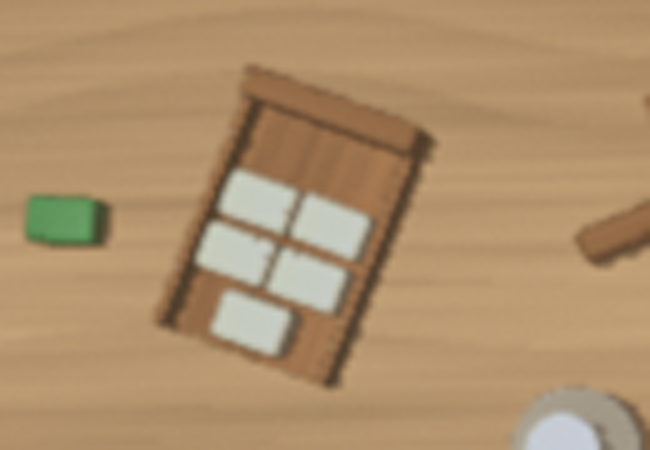

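View pics/p_side.png

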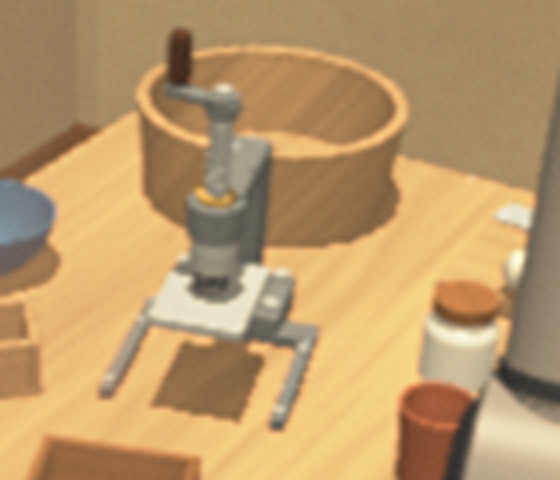

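Run:
```python
from h import *
np.set_printoptions(precision=4,suppress=True)
import pickle
s,M,s2,M2=pickle.load(open('d0.pkl','rb'))
P,r,c=cloud(s)
m=cv2.dilate(M['press'][0]['pixels'].astype(np.uint8),np.ones((7,7)))>0
m[:,460:]=0
Q,_,_=cloud(s,m)
def f(z0,z1,cond=None):
    q=Q[(Q[:,2]>z0)&(Q[:,2]<z1)]
    a=cv2.minAreaRect((q[:,:2]*1000).astype(np.float32)); print(z0,a,len(q),q[:,2].mean()); return q
pl=f(.096,.106); rl=f(.009,.019); ar=f(.178,.185); bo=f(.186,.192); kn=f(.29,.34)
print(np.histogram(Q[:,2],bins=40))
# rails in frame by guess angle
for nm,q in (('plate',pl),('rail',rl),('arm',ar)):
    print(nm,q[:,:2].min(0),q[:,:2].max(0))
th0=np.radians(-75)
best=None
for th in np.radians(np.arange(-85,-65,.25)):
    ex=np.array([np.cos(th),np.sin(th)]); ey=np.array([-ex[1],ex[0]])
    v=rl[:,:2]@ey; u=rl[:,:2]@ex
    k=u<np.percentile(u,60)
    v=v[k]; mid=(v.max()+v.min())/2
    a,b=v[v<mid],v[v>mid]
    sc=a.std()+b.std()
    if best is None or sc<best[0]: best=(sc,np.degrees(th),a.min(),a.max(),b.min(),b.max(),u.min(),u.max(),(a.mean()+b.mean())/2)
print(best)
th=np.radians(best[1]);ex=np.array([np.cos(th),np.sin(th)]); ey=np.array([-ex[1],ex[0]])
for y in (best[8],): print('axis est', (best[6]+.055)*ex+y*ey)
for nm,q in (('plate',pl),('arm',ar),('boss',bo),('knob',kn)):
    if len(q): print(nm,(q[:,:2]@ex).min()-best[6]-.055,(q[:,:2]@ex).max()-best[6]-.055,(q[:,:2]@ey).min()-best[8],(q[:,:2]@ey).max()-best[8])
```

```text
0.096 ((589.2554931640625, -273.38385009765625), (84.0757064819336, 199.78663635253906), 16.02744483947754) 738 0.09906065874219362
0.009 ((590.6560668945312, -279.6005859375), (171.8135223388672, 203.92840576171875), 16.264936447143555) 577 0.014451029671324294
0.178 ((597.1063232421875, -293.68072509765625), (48.61004638671875, 174.26158142089844), 17.75796127319336) 587 0.18147007013731048
0.186 ((587.348388671875, -284.341796875), (46.769744873046875, 150.76382446289062), 10.049725532531738) 120 0.1885847434228611
0.29 ((603.760498046875, -233.72413635253906), (20.56412696838379, 61.63486099243164), 78.65928649902344) 125 0.3149261190329903
(array([ 745, 1107,  505,  133,  287,  178,   19,    6,   12,    7,   10,
         29,  780,   73,    9,   10,   18,   15,    8,   13,   35,   73,
        636,  147,   39,    6,    9,    5,   11,    9,    6,    0,    5,
         56,  132,   35,   12,   11,   20,   59]), array([-0.0083,  0.0002,  0.0086,  0.0171,  0.0256,  0.0341,  0.0425,
        0.051 ,  0.0595,  0.0679,  0.0764,  0.0849,  0.0933,  0.1018,
        0.1103,  0.1187,  0.1272,  0
[... 321 characters left out ...]
rm [ 0.5533 -0.3813] [ 0.6371 -0.2101]
(np.float64(0.008320447039110581), np.float64(-74.0), np.float64(0.4044366145934562), np.float64(0.42037352155786345), np.float64(0.5610348934338264), np.float64(0.5762670788045048), np.float64(0.32925395622825865), np.float64(0.533767176637204), np.float64(0.49072815773865497))
axis est [ 0.5776 -0.2341]
plate -0.05892520915661648 0.1408628777113211 -0.041731961193838873 0.04236370369619025
arm -0.024458144132572752 0.14979395177224641 -0.024071139463168245 0.02483728955352482
boss -0.024364352211449232 0.12712107351392798 -0.023202446280422062 0.023986134612631882
knob -0.00765961301485802 0.026150109333473052 -0.004775250786273444 0.05302687796664274
```

Emit:
drive_tool(
  increments=[
    [0.55,2.3,3.8,0,0,0,5.2],
    [0.55,4.6,7.5,0,0,0,10.4],
    [0.55,6.9,11.3,0,0,0,15.6],
    [0.55,9.2,15,0,0,0,20.8],
    [0.55,11.5,18.8,0,0,0,26],
    [0.55,13.8,22.5,0,0,0,31.1],
    [0.55,16,26.2,0,0,0,36.3],
    [0.55,18.3,30,0,0,0,41.5],
    [0.55,20.6,33.8,0,0,0,46.7],
    [0.55,22,38,0,0,0,46.7],
    [0.55,23.4,42.2,0,0,0,46.7],
    [0.55,24.8,46.4,0,0,0,46.7],
  ],
  newtons=60,
)

```text
time_s: 3.95
tool_pos: [0.4426, -0.022, 0.2315]
ee_rot: [0.0, 0.827, 0.562, 0.0]
force: [0.2, -0.7, -0.3]
width: 0.0469
```

Emit:
drive_tool(
  increments=[
    [0.55,1.4,4.2,0,0,0,0],
    [0.55,2.8,8.4,0,0,0,0],
    [0.55,4.2,12.6,0,0,0,0],
    [0.55,5.6,16.8,-1,0,0,0],
    [0.55,7,21,-2,0,0,0],
    [0.55,8.4,25.2,-4,0,0,0],
    [0.55,9.6,29.2,-6,0,0,0],
    [0.55,10.8,33.4,-8,0,0,0],
    [0.55,10.8,33.4,-8,0,0,0],
  ],
)

```text
time_s: 4.85
tool_pos: [0.5489, 0.3142, 0.1467]
ee_rot: [-0.001, 0.826, 0.564, -0.002]
force: [-0.2, -0.2, -0.5]
width: 0.0471
```

Run:
```python
from h import *
np.set_printoptions(precision=4,suppress=True)
s=snap('wrist','w1.png'); print(state()['tool_pos'])
P,r,c=cloud(s)
q=P[(P[:,2]>.042)&(P[:,2]<.05)&(abs(P[:,0]-.55)<.08)&(abs(P[:,1]-.31)<.08)]
print(cv2.minAreaRect((q[:,:2]*1000).astype(np.float32)),len(q))
print(state()['tool_pos'],state()['ee_rot'])
```

```text
[0.5491 0.3121 0.1485]
((552.6306762695312, 312.38946533203125), (107.56978607177734, 17.837406158447266), 68.31199645996094) 3841
[0.5491 0.3121 0.1485] [-0.0004  0.8261  0.5635 -0.002 ]
```

View pics/w1.png

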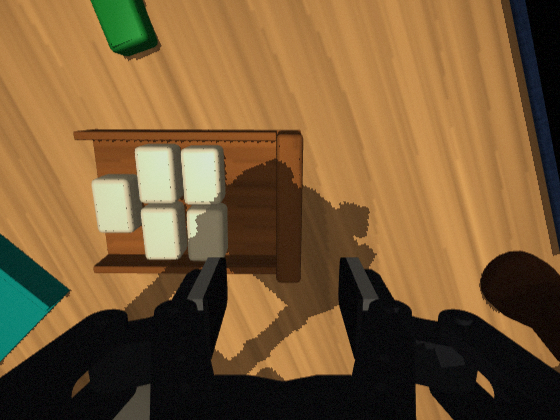

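Emit:
drive_tool(
  increments=[
    [0.55,0.1,0.1,-4.5,0,0,0],
    [0.55,0.1,0.1,-9,0,0,0],
    [0.55,0.1,0.1,-12,0,0,0],
    [0.55,0.1,0.1,-13.5,0,0,0],
    [0.55,0.1,0.1,-13.5,0,0,0],
    [0,0.1,0.1,-13.5,0,0,0],
    [0,0.1,0.1,-13.5,0,0,0],
    [0,0.1,0.1,-13.5,0,0,0],
    [0,0.1,0.1,-13.5,0,0,0],
  ],
)

```text
time_s: 5.8
tool_pos: [0.5527, 0.3117, 0.0189]
ee_rot: [0.001, 0.827, 0.562, 0.002]
force: [-0.1, -1.3, 7.7]
width: 0.0172
```

Emit:
drive_tool(
  increments=[
    [0,0.1,0.1,0,0,0,0],
    [0,0.1,0.1,1,0,0,0],
    [0,0.1,0.1,2.5,0,0,0],
    [0,0.1,0.1,4.5,0,0,0],
    [0,0.1,0.1,6.5,0,0,0],
    [0,0.1,0.1,8.5,0,0,0],
    [0,0.1,0.1,10.5,0,0,0],
    [0,0.1,0.1,12.5,0,0,0],
    [0,0.1,0.1,14.5,0,0,0],
    [0,0.1,0.1,16.5,0,0,0],
  ],
  newtons=90,
)

```text
time_s: 6.8
tool_pos: [0.5521, 0.3123, 0.1834]
ee_rot: [0.0, 0.827, 0.562, 0.001]
force: [0.6, 0.4, -2.4]
width: 0.0166
```

Run:
```python
from h import *
s=snap('side','s2.png'); print(state())
```

```text
{'time_s': 6.85, 'joints': array([ 3.94140693e-01,  5.76116017e-01,  1.26611285e+00, -2.83404379e-06,
        1.29188067e+00,  7.70824167e-01]), 'joint_vel': array([ 0.00029673,  0.00264285,  0.01264442,  0.00257924, -0.09197182,
       -0.00365574]), 'effort': array([-4.36242213e-01, -4.44860280e+01, -1.85440636e+01,  8.79722857e-02,
        1.43728824e-01, -2.01790215e-03]), 'tool_pos': array([0.55359832, 0.31298683, 0.18732766]), 'ee_rot': array([7.55355303e-04, 8.26988099e-01, 5.62206978e-01, 3.66450844e-03]), 'force': array([ 2.20897261,  1.01735535, -0.33043706]), 'moment': array([-0.00863928, -0.26777339,  0.0247635 ]), 'width': 0.01676117087798115}
```

View pics/s2.png

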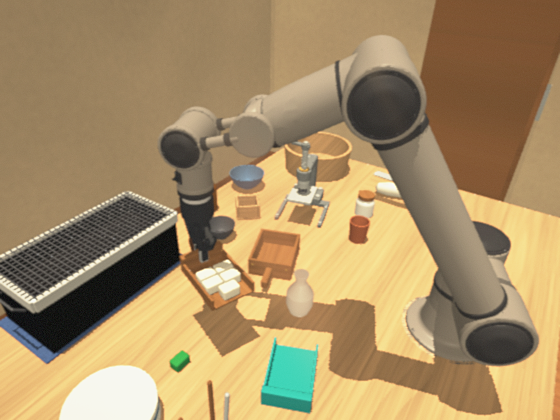

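Emit:
drive_tool(
  increments=[
    [0,0.3,-0.8,0.3,0,0,1.5],
    [0,0.9,-2.6,1,0,0,4.5],
    [0,1.7,-5.1,1.6,0,0,8.5],
    [0,2.5,-7.6,2.2,0,0,12.5],
    [0,3.4,-10.1,2.8,0,0,17],
    [0,4.2,-12.6,3.4,0,0,21.5],
    [0,5,-15.1,4,0,0,26],
    [0,5.8,-17.6,4.6,0,0,30.5],
    [0,6.6,-20.1,5.2,0,0,35],
    [0,7.2,-22,5.8,0,0,38.5],
    [0,7.6,-23.2,6.3,0,0,41],
    [0,7.9,-23.9,6.5,0,0,42.2],
  ],
)

```text
time_s: 8.05
tool_pos: [0.6316, 0.072, 0.2472]
ee_rot: [0.001, 0.569, 0.822, 0.0]
force: [-0.4, 0.5, -3.1]
width: 0.0165
```

Emit:
drive_tool(
  increments=[
    [0,0.2,0.1,-0.5,0.7,-1.9,0],
    [0,0.8,0.3,-1.8,2.1,-5.6,0],
    [0,1.3,0.5,-3.3,3.5,-9.4,0],
    [0,1.8,0.7,-4.8,5,-13.1,0],
    [0,2.4,0.9,-6.3,6.4,-16.9,0],
    [0,2.9,1.1,-7.8,7.8,-20.6,0],
    [0,3.3,1.3,-9,9.2,-24.4,0],
    [0,3.6,1.4,-9.8,10.6,-28.1,0],
    [0,3.6,1.4,-9.8,10.6,-28.1,0],
  ],
)

```text
time_s: 8.95
tool_pos: [0.6645, 0.0872, 0.1458]
ee_rot: [0.145, 0.551, 0.794, 0.212]
force: [-0.3, -0.4, -2.6]
width: 0.0169
```

Run:
```python
from h import *
s=snap('side','s3.png'); snap('top','t3.png'); st=state(); print(st['tool_pos'],st['ee_rot'],st['joints'])
q=st['ee_rot'];M=R.from_quat([q[1],q[2],q[3],q[0]]).as_matrix();print(M)
a=cv2.imread('pics/s3.png')[140:320,170:350];b=cv2.imread('pics/t3.png')[150:290,200:340]
cv2.imwrite('pics/st3.png',np.hstack([cv2.resize(a,(400,400)),cv2.resize(b,(400,400))]))
```

```text
[0.66708984 0.08719364 0.14877722] [0.14681973 0.54996817 0.79416841 0.21278046] [-0.08586776  0.47100264  1.70290397  0.44047249  0.53096181 -0.77798359]
[[-3.51957964e-01  8.11053943e-01  4.67244147e-01]
 [ 9.36015425e-01  3.04518980e-01  1.76474685e-01]
 [ 8.45778277e-04  4.99459399e-01 -8.66336882e-01]]
```

View pics/st3.png

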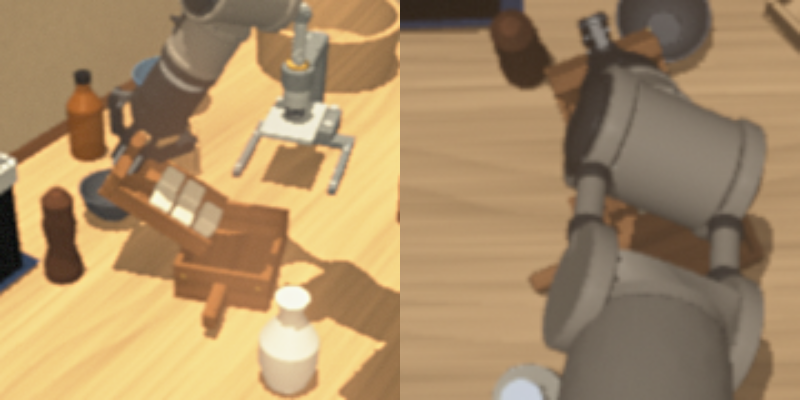

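```bash
cat > kin.py <<'E'
import numpy as np
from scipy.optimize import least_squares
from scipy.spatial.transform import Rotation as R
D=[([-1.338,.342,1.524,0,1.275,-.146],[.194,-.488,.231],[0,.982,.188,0]),
([.39414,.576116,1.266113,0,1.29188,.770824],[.553598,.312987,.187328],[.000755,.826988,.562207,.003664]),
([-.08586776,.47100264,1.70290397,.44047249,.53096181,-.77798359],[.66708984,.08719364,.14877722],[.14681973,.54996817,.79416841,.21278046])]
def rot(ax,a): return R.from_rotvec(np.array(ax)*a).as_matrix()
def fk(j,p):
    h,a,L1,e,L2,Lt,d,f=p
    M=rot([0,0,1],j[0]); x=np.array([0,0,h])+M@[a,d,0]
    M=M@rot([0,1,0],j[1]); x=x+M@[e,0,L1]
    M=M@rot([0,1,0],j[2]); x=x+M@[f,0,L2]
    M=M@rot([0,0,1],j[3])@rot([0,1,0],j[4])@rot([0,0,1],j[5]); x=x+M@[0,0,Lt]
    return x,M
def res(p):
    o=[]
    for j,x,q in D: o+=list(fk(j,p)[0]-x)
    o+=list(np.array(p[[1,3,7]])*.002)
    return o
s=least_squares(res,[.3,0,.45,0,.4,.3,0.05,0]); P=s.x
# tool-frame const
j,x,q=D[0]; C=fk(j,P)[1].T@R.from_quat([q[1],q[2],q[3],q[0]]).as_matrix()
LO=[-2.53,-.77,.04,-1,.28,-3.11];HI=[2.53,2.02,2.7,4.14,2.66,3.11]
def ik(x,M,j0):
    def r(j):
        xx,MM=fk(j,P); return np.r_[(xx-x)*10,R.from_matrix((MM@C).T@M).as_rotvec()*3]
    s=least_squares(r,np.clip(j0,np.array(LO)+.001,np.array(HI)-.001),bounds=(LO,HI)); return s.x,np.linalg.norm(s.fun)
if __name__=='__main__':
    np.set_printoptions(precision=3,suppress=True)
    print(P,s.cost)
    print(C)
    for j,x,q in D: print(fk(j,P)[0]-x, R.from_matrix((fk(j,P)[1]@C).T@R.from_quat([q[1],q[2],q[3],q[0]]).as_matrix()).as_rotvec())
E
python3 kin.py
```

```text
[ 0.224  0.002  0.505 -0.001  0.38   0.314  0.076  0.047] 1.594347746146991e-08
[[-0.    -1.     0.001]
 [ 1.    -0.     0.   ]
 [-0.     0.001  1.   ]]
[0. 0. 0.] [-0. -0. -0.]
[ 0. -0.  0.] [-0.001 -0.    -0.   ]
[ 0. -0. -0.] [-0.001 -0.    -0.   ]
```

```bash
cat > pour.py <<'E'
from kin import *
np.set_printoptions(precision=3,suppress=True)
def pose(lip,az,T):
    d=np.array([np.cos(np.radians(az)),np.sin(np.radians(az)),0]);z=np.array([0,0,1.]);T=np.radians(T)
    tx=np.cos(T)*d-np.sin(T)*z; tz=np.sin(T)*d+np.cos(T)*z
    tcp=np.array(lip)-.151*tx+.014*tz
    M=np.stack([np.cross(-tx,-tz),-tx,-tz],1)  # y=-tx, z=-tz
    return tcp,M
if __name__=='__main__':
    bo=np.array([np.cos(np.radians(20.6)),np.sin(np.radians(20.6))])
    c=np.array([.519,.031])
    for extra in (0,8,15,22):
        j=np.array(D[2][0])
        for k,T in enumerate([30,34,38,42,46,50,54,58]):
            lip=np.r_[c+.034*bo,.06-.01*(T-30)/25]
            az=200.6+extra*min(1,k/4)
            x,M=pose(lip,az,T); jn,e=ik(x,M,j); print(extra,T,x,jn,round(e,4),np.abs(jn-j).max().round(2)); j=jn
E
python3 pour.py
```

```text
0 30 [0.667 0.087 0.148] [-0.087  0.472  1.707  0.445  0.526 -0.785] 0.0 0.01
0 34 [0.661 0.084 0.154] [-0.109  0.442  1.777  0.613  0.455 -0.961] 0.0 0.18
0 38 [0.654 0.082 0.161] [-0.133  0.416  1.847  0.842  0.401 -1.201] 0.0 0.24
0 42 [0.647 0.079 0.167] [-0.159  0.396  1.915  1.132  0.375 -1.504] 0.0 0.3
0 46 [0.64  0.076 0.172] [-0.187  0.381  1.983  1.442  0.386 -1.831] 0.0 0.33
0 50 [0.632 0.073 0.177] [-0.217  0.373  2.049  1.715  0.435 -2.125] 0.0 0.29
0 54 [0.623 0.07  0.181] [-0.249  0.373  2.114  1.922  0.515 -2.358] 0.0 0.23
0 58 [0.615 0.067 0.184] [-0.283  0.382  2.177  2.068  0.617 -2.536] 0.0 0.18
8 30 [0.667 0.087 0.148] [-0.087  0.472  1.707  0.445  0.526 -0.785] 0.0 0.01
8 34 [0.659 0.088 0.154] [-0.113  0.443  1.775  0.639  0.473 -1.016] 0.0 0.23
8 38 [0.651 0.089 0.161] [-0.144  0.42   1.841  0.876  0.449 -1.295] 0.0 0.28
8 42 [0.643 0.089 0.167] [-0.18   0.403  1.904  1.126  0.461 -1.591] 0.0 0.3
8 46 [0.634 0.088 0.172] [-0.221  0.393  1.962  1.344  0.509 -1.86 ] 0.0 0.27
8 50 [0.627 0.084 0.177] [-0.258  0.387  2.024  1.544  0.555 -2.086] 0.0 0.23
8 54 [0.61
[... 708 characters left out ...]
06 0.083 0.184] [-0.377  0.418  2.101  1.661  0.798 -2.388] 0.0 0.15
22 30 [0.667 0.087 0.148] [-0.087  0.472  1.707  0.445  0.526 -0.785] 0.0 0.01
22 34 [0.656 0.095 0.154] [-0.119  0.445  1.772  0.676  0.507 -1.104] 0.0 0.32
22 38 [0.645 0.101 0.161] [-0.161  0.427  1.828  0.906  0.537 -1.429] 0.0 0.33
22 42 [0.633 0.105 0.167] [-0.211  0.418  1.875  1.085  0.61  -1.709] 0.0 0.28
22 46 [0.621 0.107 0.172] [-0.268  0.422  1.909  1.196  0.715 -1.928] 0.0 0.22
22 50 [0.614 0.101 0.177] [-0.313  0.421  1.959  1.321  0.76  -2.083] 0.0 0.15
22 54 [0.608 0.095 0.181] [-0.359  0.428  2.007  1.428  0.818 -2.224] 0.0 0.14
22 58 [0.601 0.089 0.184] [-0.406  0.441  2.052  1.515  0.888 -2.352] 0.0 0.13
```

Emit:
drive_tool(
  increments=[
    [0,-0.3,-0.1,0.3,0.7,-1.9,0],
    [0,-0.6,-0.3,0.6,1.4,-3.7,0],
    [0,-0.9,-0.4,1,2.1,-5.6,0],
    [0,-1.3,-0.5,1.3,2.8,-7.5,0],
    [0,-1.6,-0.7,1.6,3.5,-9.4,0],
    [0,-2,-0.8,1.9,4.2,-11.2,0],
    [0,-2.3,-1,2.2,4.9,-13.1,0],
    [0,-2.7,-1.1,2.4,5.6,-15,0],
    [0,-3.1,-1.3,2.7,6.3,-16.8,0],
    [0,-3.5,-1.4,2.9,7,-18.7,0],
    [0,-4,-1.6,3.1,7.7,-20.6,0],
    [0,-4.4,-1.7,3.3,8.4,-22.5,0],
  ],
)

```text
time_s: 10.25
tool_pos: [0.6249, 0.0705, 0.1841]
ee_rot: [0.261, 0.505, 0.732, 0.376]
force: [-0.9, 0.5, -0.1]
width: 0.0166
```

```bash
cat > look.py <<'E'
import sys
from h import *
n=sys.argv[1]
s=snap('side',f's{n}.png'); snap('top',f't{n}.png'); st=state(); print(st['tool_pos'],st['ee_rot'],st['joints'],st['force'],st['time_s'])
a=cv2.imread(f'pics/s{n}.png')[160:320,190:350];b=cv2.imread(f'pics/t{n}.png')[150:290,200:340]
cv2.imwrite(f'pics/st{n}.png',np.hstack([cv2.resize(a,(400,400)),cv2.resize(b,(400,400))]))
E
python3 look.py 4
```

```text
[0.62388216 0.07037749 0.18277082] [0.25947968 0.50621046 0.7321938  0.37458444] [-0.24886023  0.37037469  2.11278102  1.9192016   0.51632154 -2.35451613] [ 0.98149418  0.07494753 -1.55898235] 10.35
```

View pics/st4.png

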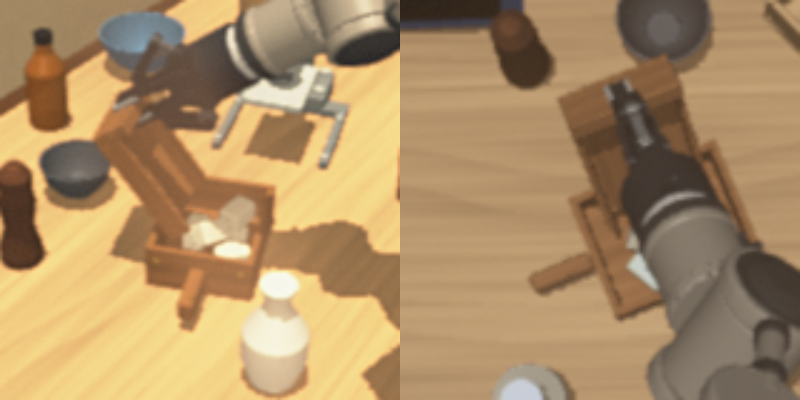

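Emit:
drive_tool(
  increments=[
    [0,0,0,0.3,0.7,-1.9,0],
    [0,0,0,1,1.4,-3.7,0],
    [0,0.5,0.2,2.5,1.4,-3.7,0],
    [0,1,0.4,4,1.4,-3.7,0],
    [0,1.5,0.6,5.5,1.4,-3.7,0],
    [0,2,0.8,7,1.4,-3.7,0],
  ],
)

```text
time_s: 10.95
tool_pos: [0.6446, 0.0787, 0.2539]
ee_rot: [0.277, 0.497, 0.719, 0.399]
force: [-0.1, 1.2, -2.2]
width: 0.0164
```

```bash
python3 look.py 5
```

```text
[0.64544575 0.07870254 0.25575284] [0.27862771 0.49543006 0.71891632 0.40009372] [-0.23235352  0.27730158  2.03050285  1.75112841  0.50351586 -2.11967876] [-0.16036664 -0.57264495 -1.66518828] 11.05
```

View pics/st5.png

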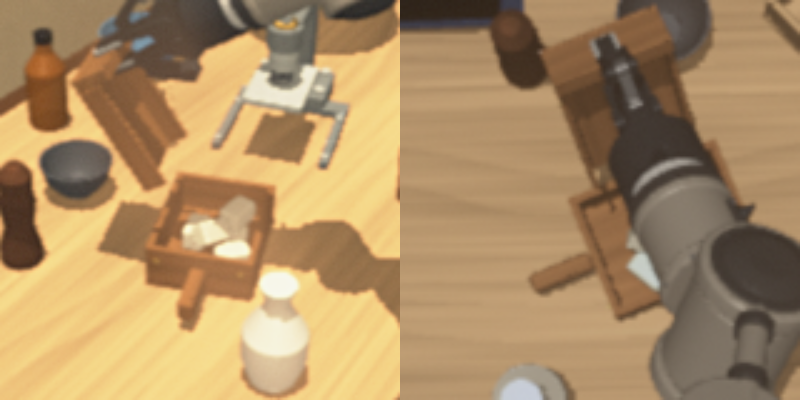

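Emit:
drive_tool(
  increments=[
    [0,0,0,0.5,-1,2.8,0],
    [0,0,0,1,-2.1,5.6,0],
    [0,0,0,1,-3.2,8.4,0],
    [0,0,0,1,-4.2,11.2,0],
    [0,0,0,1,-5.3,14,0],
    [0,0,0,1,-6.3,16.8,0],
    [0,0,0,1,-7.4,19.7,0],
    [0,0,0,1,-8.4,22.5,0],
    [0,0,0,1,-9.5,25.3,0],
    [0,0,0,1,-10.9,29,0],
    [0,0,0,1,-12.3,32.8,0],
    [0,0,0,1,-14.1,37.4,0],
  ],
)

```text
time_s: 12.25
tool_pos: [0.6428, 0.078, 0.2613]
ee_rot: [0.089, 0.562, 0.812, 0.127]
force: [0.3, 0.0, -1.6]
width: 0.0167
```

Emit:
drive_tool(
  increments=[
    [0,-0.5,1.5,0,-2.1,5.6,0],
    [0,-1.5,4,0,-4.2,11.2,0],
    [0,-2.5,7,0,-6.3,16.9,0],
    [0,-3.5,10,0,-6.3,16.9,0],
    [0,-4.5,13,0,-6.3,16.9,0],
    [0,-5.5,16,-1,-6.3,16.9,0],
    [0,-6.5,19,-2,-6.3,16.9,0],
    [0,-7.5,21,-4,-6.3,16.9,0],
    [0,-8.5,22.5,-6,-6.3,16.9,0],
    [0,-9.2,23.4,-8,-6.3,16.9,0],
    [0,-9.2,23.4,-8,-6.3,16.9,0],
  ],
)

```text
time_s: 13.35
tool_pos: [0.5487, 0.313, 0.178]
ee_rot: [-0.002, 0.568, 0.823, -0.003]
force: [0.4, -0.9, -1.9]
width: 0.0169
```

Emit:
drive_tool(
  increments=[
    [0,0,0,-1,0,0,-7],
    [0,0,0,-3,0,0,-14],
    [0,0,0,-6,0,0,-21],
    [0,0,0,-9,0,0,-28],
    [0,0,0,-12,0,0,-35],
    [0,0,0,-14,0,0,-42.2],
    [0,0,0,-15.3,0,0,-42.2],
    [0,0,0,-16,0,0,-42.2],
    [0,0,0,-16.2,0,0,-42.2],
    [0,0,0,-16.2,0,0,-42.2],
  ],
)

```text
time_s: 14.35
tool_pos: [0.5519, 0.3123, 0.0202]
ee_rot: [0.0, 0.827, 0.563, 0.001]
force: [0.5, -0.0, -1.4]
width: 0.0164
```

Emit:
drive_tool(
  increments=[
    [0,0,0,-0.2,0,0,0],
    [0.55,0,0,-0.2,0,0,0],
    [0.55,0,0,-0.2,0,0,0],
    [0.55,0,0,-0.2,0,0,0],
    [0.55,0,0,3,0,0,0],
    [0.55,0,0,8,0,0,0],
    [0.55,0,0,13,0,0,0],
  ],
)

```text
time_s: 15.05
tool_pos: [0.5506, 0.312, 0.1503]
ee_rot: [-0.0, 0.827, 0.562, -0.001]
force: [1.9, -0.7, -1.2]
width: 0.0472
```

Run:
```python
from h import *
np.set_printoptions(precision=4,suppress=True)
s=snap('top','t6.png'); s2=snap('side','s6.png'); print(state()['tool_pos'],state()['time_s'])
P,r,c=cloud(s)
def win(x0,x1,y0,y1,z0,z1): return P[(P[:,0]>x0)&(P[:,0]<x1)&(P[:,1]>y0)&(P[:,1]<y1)&(P[:,2]>z0)&(P[:,2]<z1)]
def rect(Q): 
    a=cv2.minAreaRect((Q[:,:2]*1000).astype(np.float32)); return a,len(Q),np.median(Q[:,2])
q=win(.4,.63,-.08,.12,.050,.062); print('box rim',rect(q))
ce=np.array(rect(q)[0][0])/1000; th=np.radians(rect(q)[0][2]-90)
i=P[:,:2]-ce; u=i@[np.cos(th),np.sin(th)]; v=i@[-np.sin(th),np.cos(th)]
k=(abs(u)<.071)&(abs(v)<.055); print('inside max z',np.sort(P[k,2])[-60::6])
print('tray rail',rect(win(.45,.62,.25,.42,.040,.055)))
cv2.imwrite('pics/box6.png',np.hstack([cv2.resize(s['pixels'][190:270,240:340],(500,400),interpolation=cv2.INTER_CUBIC),cv2.resize(s2['pixels'][210:280,240:310],(400,400)[::-1] if 0 else (300,400))]))
```

```text
[0.5549 0.3139 0.1577] 15.15
box rim (((518.14404296875, 30.11736297607422), (128.40882873535156, 160.0379180908203), 20.669689178466797), 770, np.float64(0.05669493972025974))
inside max z [0.062  0.0621 0.0623 0.0626 0.063  0.0633 0.0638 0.0643 0.0649 0.0661]
tray rail (((542.097900390625, 289.12347412109375), (60.9536018371582, 18.266231536865234), 68.50145721435547), 125, np.float64(0.04600818060249812))
```

View pics/box6.png

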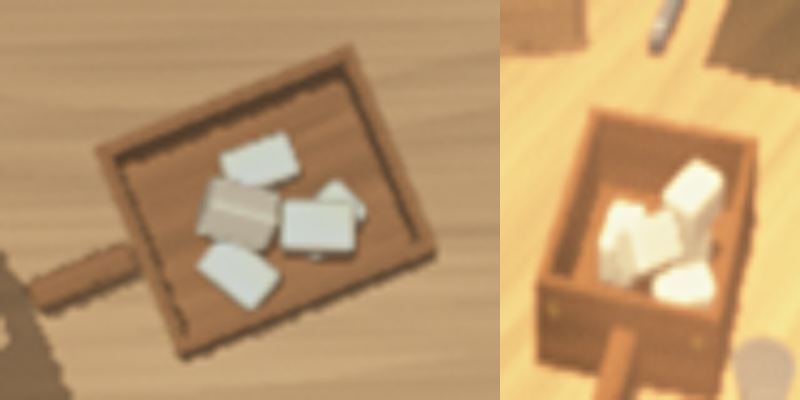

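View pics/s6.png

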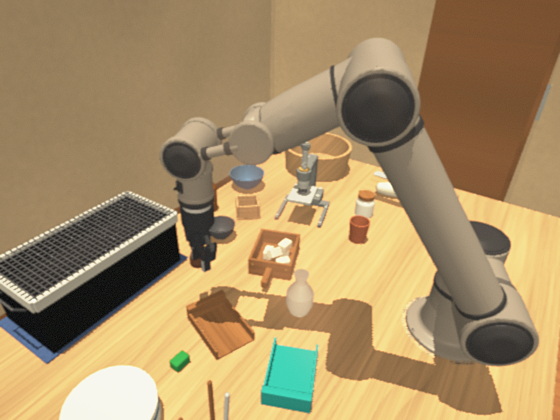

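Run:
```python
from h import *
np.set_printoptions(precision=1,suppress=True,linewidth=200)
s=snap('top')
P,r,c=cloud(s)
ce=np.array([.5181,.0301]); th=np.radians(-69.4)
i=P[:,:2]-ce; u=i@[np.cos(th),np.sin(th)]; v=i@[-np.sin(th),np.cos(th)]
# grid 8mm in box frame
print('cols u(box x) -76..76, rows v +60..-60')
for vv in np.arange(.06,-.061,-.008):
    row=[]
    for uu in np.arange(-.076,.077,.008):
        k=(abs(u-uu)<.004)&(abs(v-vv)<.004)
        row.append('%3d'%round(P[k,2].max()*1000) if k.any() else '  .')
    print('%4d'%round(vv*1000),' '.join(row))
```

```text
cols u(box x) -76..76, rows v +60..-60
  60  61  59  59  61  59  60  60  61  61  61  61  64  61  60  60  64  60  60  59  59
  52  62  47  43  40  59  57  60  55  59  33  54  55  48  49  45  58  46  48  54  59
  44  62  13  14  14  11  14  13  11  14   9  15  13  10  13  15  11  12  13  54  58
  36  61  11  12  12  12  12  13  16  40  35  36  39  38  10  13  13  11  10  47  60
  28  60  11  11  10  16  11  12  10  41  42  39  40  40  37  12  13  15  12  57  61
  20  59  13  10  16  11  14  57  56  52  39  39  40  41  37  11  13  12  14  61  60
  12  59  14  13  10  10  41  65  61  58  51  39  42  40  38  12  11  12   9  51  61
   4  59  11  12  13  12  63  66  66  61  55  51  11  14  13  10  13  13  16  57  63
  -4  61  17  12  16  43  60  61  64  62  58  55  60  13   9  33  36  13  16  59  59
 -12  60  15  14  10  33  43  50  58  60  60  61  64  63  61  56  37  11  12  58  58
 -20  59  15  11  32  37  38  36  45  54  59  64  64  62  61  64  64  33  13  45  63
 -28  61  13  12  12  35  40  41  41  34  59  64  64  65  64  63  61  34  11  59  60
 -36  58  14  11  15  35  36  38  40  37  12  62  62  64  64  62  10  13  13  55  60
 -44  59  14  10  11  15  38  36  38  37  16  10  16  51  60  64  16  12  11  46  59
 -52  60  10  15  12  55  29  55  36  14  11  54  12  11  55  13   8  13  11  54  60
 -60  61  59  61  60  60  58  60  61  61  58  60  60  61  59  65  61  60  63  60  59
```

Emit:
drive_tool(
  increments=[
    [0.5,-1,-2,0,0,0,6],
    [0.5,-2.2,-5,0,0,0,13],
    [0.5,-3.8,-9,0,0,0,21],
    [0.5,-5.4,-13,0,0,0,29],
    [0.5,-6.6,-15.5,0,0,0,37],
    [0.5,-7.6,-16.9,0,0,0,42.3],
    [0.5,-7.6,-16.9,0,0,0,42.3],
  ],
)

```text
time_s: 15.9
tool_pos: [0.4734, 0.1416, 0.1483]
ee_rot: [-0.001, 0.569, 0.823, -0.001]
force: [-0.3, 1.1, -0.1]
width: 0.0429
```

Run:
```python
from h import *
np.set_printoptions(precision=4,suppress=True)
s=snap('wrist','w7.png'); print(state()['tool_pos'],state()['ee_rot'])
P,r,c=cloud(s)
q=P[(P[:,2]>.037)&(P[:,2]<.045)&(abs(P[:,0]-.475)<.06)&(abs(P[:,1]-.143)<.045)]
print(cv2.minAreaRect((q[:,:2]*1000).astype(np.float32)),len(q))
q=P[(P[:,2]>.125)&(P[:,2]<.14)]; print('flask',q.mean(0),len(q))
t=snap('top'); P,r,c=cloud(t); q=P[(P[:,2]>.05)&(P[:,2]<.14)&(abs(P[:,0]-.35)<.05)&(abs(P[:,1]-.15)<.05)]; print(q.min(0),q.max(0))
```

```text
[0.4745 0.1427 0.1486] [-0.0007  0.5696  0.8219 -0.0004]
((484.2633056640625, 139.17822265625), (59.869293212890625, 67.02613067626953), 19.908451080322266) 2634
flask [0.3537 0.1705 0.13  ] 6577Traceback (most recent call last):
  File "<stdin>", line 8, in <module>
    return umr_minimum(a, axis, None, out, keepdims, initial, where)
ValueError: zero-size array to reduction operation minimum which has no identity
```

View pics/w7.png

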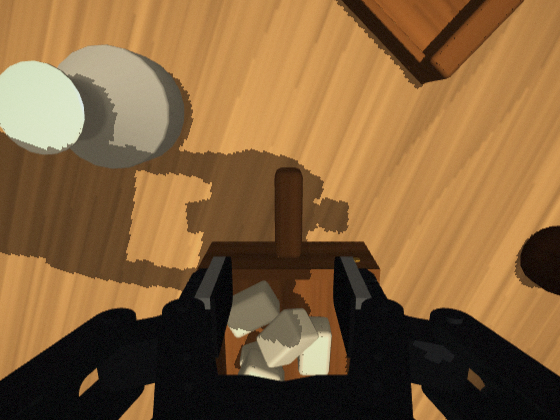

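Emit:
drive_tool(
  increments=[
    [0.5,0.1,0.1,-4.5,0,0,0],
    [0.5,0.1,0.1,-9,0,0,0],
    [0.5,0.1,0.1,-12,0,0,0],
    [0.5,0.1,0.1,-13.7,0,0,0],
    [0.5,0.1,0.1,-13.7,0,0,0],
    [0,0.1,0.1,-13.7,0,0,0],
    [0,0.1,0.1,-13.7,0,0,0],
    [0,0.1,0.1,-13.7,0,0,0],
    [0,0.1,0.1,-13.7,0,0,0],
  ],
  newtons=60,
)

```text
time_s: 16.9
tool_pos: [0.4766, 0.1446, 0.0132]
ee_rot: [0.0, 0.568, 0.823, 0.001]
force: [-0.4, 2.7, 2.5]
width: 0.0192
```

Emit:
drive_tool(
  increments=[
    [0,0.1,-0.6,0,0,0,-0.2],
    [0,0.4,-2,0,0,0,-0.8],
    [0,0.9,-4,0,0,0,-1.5],
    [0,1.4,-6,0,0,0,-2.3],
    [0,1.8,-8,0,0,0,-3],
    [0,2.3,-10,0,0,0,-3.8],
    [0,2.6,-11.5,0,0,0,-4.4],
    [0,2.8,-12.3,0,0,0,-4.6],
    [0,2.8,-12.3,0,0,0,-4.6],
  ],
)

```text
time_s: 17.8
tool_pos: [0.5051, 0.0195, 0.0131]
ee_rot: [0.001, 0.601, 0.799, 0.0]
force: [0.0, -5.2, 4.8]
width: 0.0193
```

Run:
```python
from h import *
np.set_printoptions(precision=4,suppress=True)
s=snap('top','t8.png'); s2=snap('side','s8.png'); st=state(); print(st['tool_pos'],st['ee_rot'],st['force'],st['time_s'])
P,r,c=cloud(s)
def rect(Q): 
    a=cv2.minAreaRect((Q[:,:2]*1000).astype(np.float32)); return a,len(Q),np.median(Q[:,2])
k=(abs(P[:,0]-.537)<.11)&(abs(P[:,1]+.095)<.08)&(P[:,2]>.05)&(P[:,2]<.062); print('rim',rect(P[k]))
cv2.imwrite('pics/b8.png',np.hstack([cv2.resize(s['pixels'][140:280,270:410],(400,400),interpolation=cv2.INTER_CUBIC),cv2.resize(s2['pixels'][150:290,230:370],(400,400))]))
```

```text
[0.505  0.0197 0.013 ] [0.0012 0.6011 0.7992 0.0001] [-0.1534 -5.6902  5.1621] 17.9
rim (((537.1564331054688, -98.80477905273438), (128.60292053222656, 158.63037109375), 15.802458763122559), 485, np.float64(0.05687080991715998))
```

View pics/b8.png

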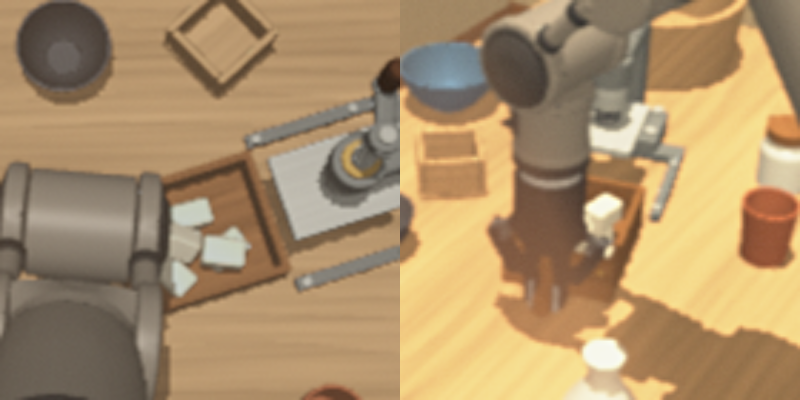

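Emit:
drive_tool(
  increments=[
    [0,0.2,-0.5,0,0,0,0.2],
    [0,0.5,-1.5,0,0,0,0.2],
    [0,0.9,-2.9,0,0,0,0.2],
    [0,1.3,-4.3,0,0,0,0.2],
    [0,1.7,-5.7,0,0,0,0.2],
    [0,2.1,-7.1,0,0,0,0.2],
    [0,2.5,-8.5,0,0,0,0.2],
    [0,2.9,-9.9,0,0,0,0.2],
    [0,3.3,-11,0,0,0,0.2],
    [0,3.6,-12,0,0,0,0.2],
    [0,3.9,-12.9,0,0,0,0.2],
    [0,4,-13.3,0,0,0,0.2],
  ],
)

```text
time_s: 19.1
tool_pos: [0.5442, -0.111, 0.0131]
ee_rot: [-0.001, 0.6, 0.8, 0.001]
force: [-1.4, 9.3, 10.5]
width: 0.0191
```

Emit:
drive_tool(
  increments=[
    [0,0.1,-0.3,0.1,0,0,0],
    [0,0.2,-0.6,0.1,0,0,0],
    [0,0.3,-0.9,0.1,0,0,0],
    [0,0.3,-0.9,0.1,0,0,0],
  ],
)

```text
time_s: 19.5
tool_pos: [0.5467, -0.1199, 0.0132]
ee_rot: [-0.001, 0.6, 0.8, 0.0]
force: [-1.8, 7.0, 2.0]
width: 0.0191
```

```bash
cat > chk.py <<'E'
import sys
from h import *
np.set_printoptions(precision=4,suppress=True)
n=sys.argv[1]
s=snap('top',f't{n}.png'); s2=snap('side',f's{n}.png'); st=state(); print(st['tool_pos'],st['force'],st['time_s'],st['width'])
P,r,c=cloud(s)
th=np.radians(-74); ex=np.array([np.cos(th),np.sin(th)]); ey=np.array([-ex[1],ex[0]])
d=P[:,:2]-[.5776,-.2341]; u=d@ex; v=d@ey
k=(abs(v)<.08)&(u>-.1)&(u<.1)&(P[:,2]>.051)&(P[:,2]<.062)
print('rim u',np.percentile(u[k],[0,1,5,50,95,99,100]),'v',np.percentile(v[k],[0,1,5,95,99,100]),k.sum())
# side rims
for sg in (1,-1):
    kk=k&(v*sg>.05); 
    if kk.sum()>5: print('side',sg,v[kk].mean(),u[kk].min(),u[kk].max(),kk.sum())
kk=k&(abs(v)<.045); print('ends',np.sort(u[kk])[:5],np.sort(u[kk])[-5:])
cv2.imwrite(f'pics/b{n}.png',np.hstack([cv2.resize(s['pixels'][140:280,310:450],(400,400),interpolation=cv2.INTER_CUBIC),cv2.resize(s2['pixels'][120:240,250:370],(400,400),interpolation=cv2.INTER_CUBIC)]))
E
python3 chk.py 9
```

```text
[ 0.5467 -0.12    0.0132] [-2.1291  6.5228  2.67  ] 19.6 0.01858519079550301
rim u [-0.0703 -0.0161 -0.0064  0.0469  0.0827  0.0838  0.0853] v [-0.0629 -0.0627 -0.0619  0.0638  0.0654  0.0661] 235
side 1 0.06122377735072167 0.008100549564390627 0.06646988800045243 57
side -1 -0.05850026176840425 -0.016825735294688723 0.08529440102656721 107
ends [-0.0703 -0.0688  0.0263  0.0287  0.0287] [0.0831 0.0831 0.0835 0.0837 0.0839]
```

View pics/b9.png

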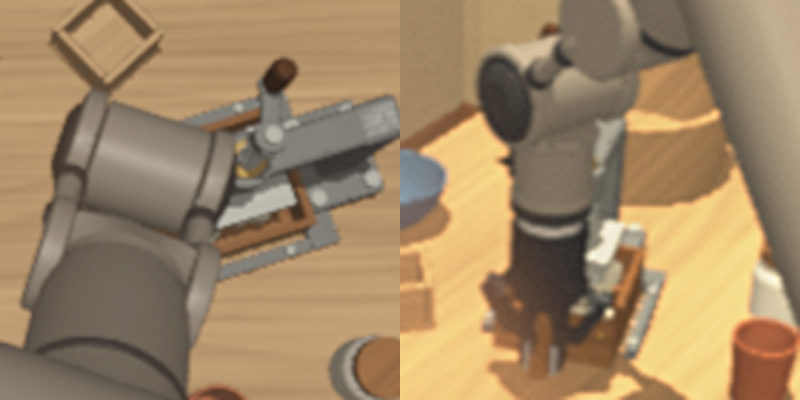

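Emit:
drive_tool(
  increments=[
    [0,0.1,-0.2,0,0,0,0],
    [0,0.1,-0.4,0,0,0,0],
    [0,0.1,-0.4,0,0,0,0],
  ],
)

```text
time_s: 19.9
tool_pos: [0.5466, -0.1199, 0.0132]
ee_rot: [-0.004, 0.6, 0.8, 0.002]
force: [-3.7, 23.9, 9.5]
width: 0.0188
```

Run:
```python
from kin import *
np.set_printoptions(precision=3,suppress=True)
def down(yaw): # tool y az
    y=np.array([np.cos(yaw),np.sin(yaw),0]);z=np.array([0,0,-1.]);return np.stack([np.cross(y,z),y,z],1)
for yaw in (16,196,-20):
    j=np.array([-.5,.5,1.5,0,1.2,0])
    for a in range(0,-361,-60):
        x=np.array([.5776+.045*np.cos(np.radians(a)),-.2341+.045*np.sin(np.radians(a)),.293+.024*a/360])
        j,e=ik(x,down(np.radians(yaw)),j); print(yaw,a,j,round(e,4))
print(ik(np.array([.622,-.237,.38]),down(np.radians(16)),j))
```

```text
16 0 [-0.475  0.586  0.963  0.     1.592 -0.754] 0.0
16 -60 [-0.543  0.574  0.994  0.     1.573 -0.823] 0.0
16 -120 [-0.581  0.489  1.147  0.     1.505 -0.861] 0.0
16 -180 [-0.546  0.417  1.272  0.     1.452 -0.826] 0.0
16 -240 [-0.468  0.432  1.26   0.     1.45  -0.748] 0.0
16 -300 [-0.436  0.519  1.129  0.     1.493 -0.715] 0.0
16 -360 [-0.475  0.593  1.014  0.     1.534 -0.755] 0.0
196 0 [-0.474  0.587  0.962 -0.     1.594  2.387] 0.0
196 -60 [-0.543  0.575  0.993 -0.     1.574  2.319] 0.0
196 -120 [-0.581  0.49   1.146 -0.     1.507  2.281] 0.0
196 -180 [-0.545  0.418  1.271 -0.     1.453  2.316] 0.0
196 -240 [-0.468  0.433  1.258 -0.     1.451  2.394] 0.0
196 -300 [-0.435  0.52   1.128 -0.     1.494  2.426] 0.0
196 -360 [-0.474  0.593  1.013 -0.     1.535  2.387] 0.0
-20 0 [-0.475  0.586  0.963 -0.     1.592 -0.126] 0.0
-20 -60 [-0.543  0.574  0.994  0.     1.573 -0.194] 0.0
-20 -120 [-0.581  0.489  1.147  0.     1.505 -0.232] 0.0
-20 -180 [-0.546  0.417  1.272  0.     1.452 -0.197] 0.0
-20 -240 [-0.468  0.432  1.26  -0.     1.45  -0.119] 0.0
-20 -300 [-0.436  0.519  1.129 -0.     1.493 -0.087] 0.0
-20 -360 [-0.475  0.593  1.014 -0.     1.534 -0.126] 0.0
(array([-0.479,  0.59 ,  0.728,  0.   ,  1.823, -0.759]), np.float64(1.8459604755022496e-15))
```

Emit:
drive_tool(
  increments=[
    [0,-0.1,0.4,0,0,0,0],
    [0.5,-0.1,0.4,0,0,0,0],
    [0.5,-0.1,0.4,0,0,0,0],
    [0.5,-0.1,0.4,0,0,0,0],
    [0.5,-0.1,0.5,3,0,0,0],
    [0.6,-0.3,1,7.5,0,0,0],
    [0.6,-0.6,2,12,0,0,0],
    [0.6,-0.9,3,16.5,0,0,0],
    [0.6,-0.9,3,21,0,0,0],
    [0.6,-0.9,3,26,0,0,0],
    [0.6,-0.9,3,31,0,0,0],
    [0.6,-0.9,3,36,0,0,0],
  ],
)

```text
time_s: 21.1
tool_pos: [0.5387, -0.0952, 0.3757]
ee_rot: [0.0, 0.6, 0.8, 0.0]
force: [1.3, -0.2, 0.7]
width: 0.0511
```

```bash
python3 chk.py 10
python3 - <<'E'
from h import *
np.set_printoptions(precision=4,suppress=True)
s=snap('wrist','w10.png'); st=state(); print(st['tool_pos'])
P,r,c=cloud(s)
k=(P[:,2]>.3)&(P[:,2]<.34)&(abs(P[:,0]-.62)<.05)&(abs(P[:,1]+.237)<.05)
q=P[k]; print(len(q), q.mean(0) if len(q) else '', q.min(0) if len(q) else '',q.max(0) if len(q) else '')
for m in optics.mark_of('crank_grip','wrist'): print(m, w(s,*m['point']))
E
```

```text
[ 0.541  -0.0959  0.3811] [-0.6958 -0.4489  0.3804] 21.2 0.05118450319152826
rim u [-0.0776 -0.0771 -0.0758  0.0393  0.0816  0.0831  0.0838] v [-0.0627 -0.0625 -0.0623 -0.0158 -0.0098 -0.0071] 195
side -1 -0.05809996724829495 -0.07706105203373259 0.08309615026627915 118
ends [-0.0776 -0.0771 -0.0769 -0.0767 -0.076 ] [0.0818 0.082  0.0823 0.0835 0.0838]
[ 0.5402 -0.0956  0.3771]
0
```

View pics/w10.png

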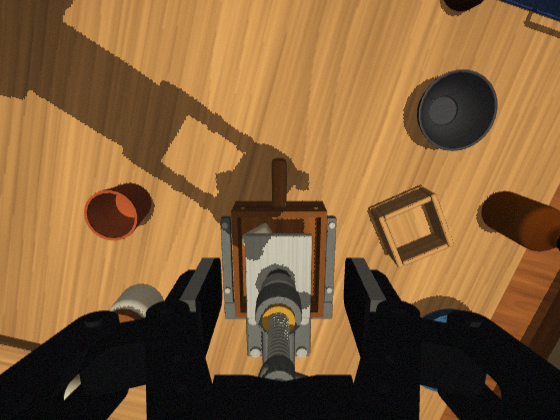

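View pics/b10.png

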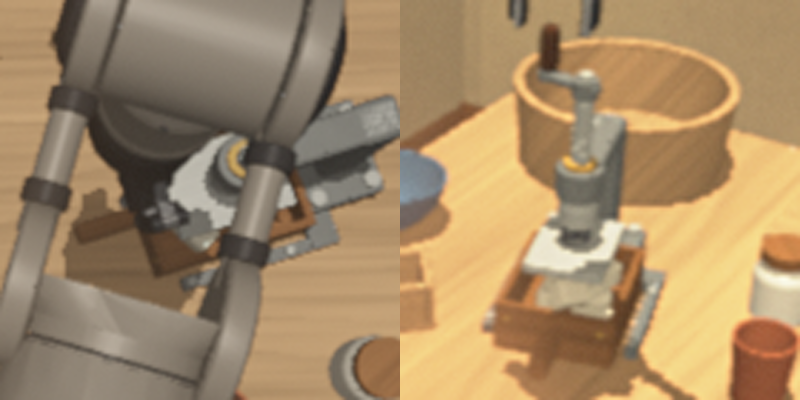

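Run:
```python
from h import *
np.set_printoptions(precision=4,suppress=True)
s=snap('side'); P,r,c=cloud(s)
k=(c>285)&(c<306)&(r>118)&(r<146)&(P[:,0]>.55)&(P[:,0]<.7)&(P[:,1]>-.3)&(P[:,1]<-.18)&(P[:,2]>.29)
q=P[k]; print(len(q),q.mean(0),q.min(0),q.max(0))
for z in (.295,.305,.315,.325):
    kk=abs(q[:,2]-z)<.005; print(z,q[kk].mean(0),np.ptp(q[kk],axis=0),kk.sum())
e=np.array(s['eye']);print('view dir',(e-q.mean(0))/np.linalg.norm(e-q.mean(0)))
```

```text
81 [ 0.6212 -0.2308  0.31  ] [ 0.5808 -0.2445  0.2903] [ 0.6348 -0.221   0.3294]
0.295 [ 0.6179 -0.2292  0.2949] [0.0522 0.0156 0.0089] 20
0.305 [ 0.6224 -0.2304  0.3047] [0.022  0.0225 0.0097] 21
0.315 [ 0.6205 -0.2296  0.315 ] [0.0154 0.0159 0.0097] 18
0.325 [ 0.6235 -0.2337  0.3248] [0.0154 0.0183 0.008 ] 22
view dir [-0.4588  0.804   0.3782]
```

Emit:
drive_tool(
  increments=[
    [0.6,2,-3,0,0,0,0],
    [0.6,4,-7,0,0,0,0],
    [0.6,6.2,-11,0,0,0,0],
    [0.6,8.3,-14.2,0,0,0,0],
    [0.6,8.3,-14.2,0,0,0,0],
    [0.6,8.3,-14.2,0,0,0,0],
  ],
)

```text
time_s: 21.95
tool_pos: [0.622, -0.2377, 0.3697]
ee_rot: [-0.003, 0.6, 0.8, -0.0]
force: [0.1, 0.5, -0.3]
width: 0.0514
```

Run:
```python
from h import *
s=snap('wrist','w11.png');t=snap('side','s11.png'); t2=snap('top','t11.png');st=state(); print(st['tool_pos'],st['time_s'])
print([optics.mark_of('crank_grip',n)[:2] for n in ('side','top')])
cv2.imwrite('pics/c11.png',np.hstack([cv2.resize(t['pixels'][80:200,240:360],(400,400)),cv2.resize(t2['pixels'][120:240,340:460],(400,400))]))
```

```text
[ 0.62179597 -0.23578553  0.37332132] 22.1
[[{'point': [136.1, 295.0], 'confidence': 0.53}, {'point': [205.8, 306.6], 'confidence': 0.33}], [{'point': [165.6, 407.4], 'confidence': 0.52}, {'point': [211.6, 380.5], 'confidence': 0.39}]]
```

View pics/w11.png

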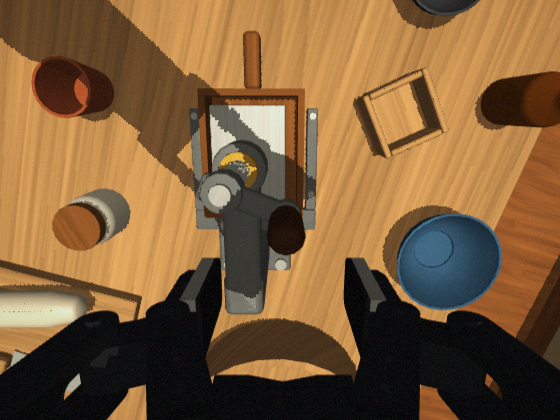

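View pics/c11.png

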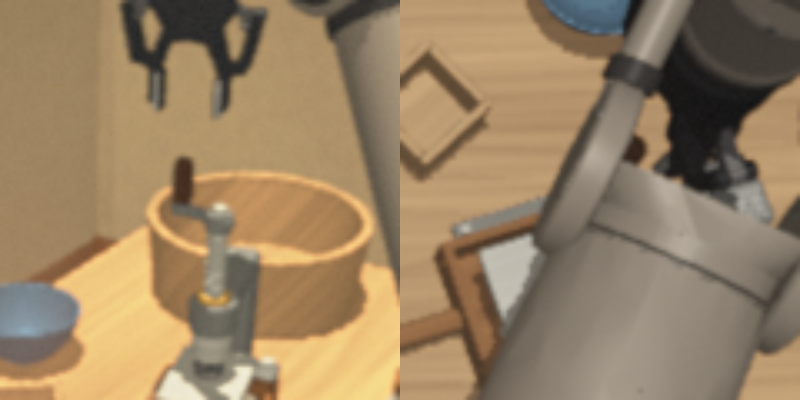

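Run:
```python
from h import *
np.set_printoptions(precision=4,suppress=True)
s=snap('wrist'); st=state(); print(st['tool_pos'],st['ee_rot'])
P,r,c=cloud(s)
k=(c>262)&(c<310)&(r>195)&(r<260)&(P[:,2]>.318)&(P[:,2]<.34)
q=P[k];print(len(q),q.mean(0),cv2.minEnclosingCircle((q[:,:2]*1000).astype(np.float32)),np.percentile(q[:,2],[5,50,95]),c[k].mean(),r[k].mean())
k=(c>195)&(c<245)&(r>165)&(r<215)&(P[:,2]>.26)&(P[:,2]<.31); q=P[k];print('hub',len(q),cv2.minEnclosingCircle((q[:,:2]*1000).astype(np.float32)),np.percentile(q[:,2],[5,50,95]))
```

```text
[ 0.6219 -0.2358  0.3743] [0.0004 0.599  0.8008 0.0002]
1065 [ 0.6236 -0.2347  0.325 ] ((624.0607299804688, -236.7129364013672), 10.92680835723877) [0.3195 0.3262 0.3278] 284.46854460093897 236.00093896713614
hub 1692 ((580.799072265625, -233.79891967773438), 18.32671356201172) [0.2745 0.2839 0.2895]
```

Emit:
drive_tool(
  increments=[
    [0.6,0.1,0,-3,0,0,0],
    [0.6,0.1,0,-6,0,0,0],
    [0.6,0.1,0,-8,0,0,0],
    [0.6,0.1,0,-8,0,0,0],
    [0,0.1,0,-8,0,0,0],
    [0,0.1,0,-8,0,0,0],
    [0,0.1,0,-8,0,0,0],
    [0,0.1,0,-8,0,0,0],
  ],
  newtons=40,
)

```text
time_s: 23.05
tool_pos: [0.6235, -0.2369, 0.2957]
ee_rot: [0.002, 0.599, 0.8, 0.0]
force: [-1.9, 0.5, 6.6]
width: 0.0205
```

Run:
```python
from h import *
np.set_printoptions(precision=4,suppress=True)
t=snap('side');st=state(); print(st['tool_pos'],st['force'],st['width'],st['time_s'])
cv2.imwrite('pics/c12.png',cv2.resize(t['pixels'][80:240,240:360],(450,600),interpolation=cv2.INTER_CUBIC))
```

```text
[ 0.6236 -0.2369  0.2957] [-1.7372  0.6214  6.6612] 0.02052419132046912 23.1
```

View pics/c12.png

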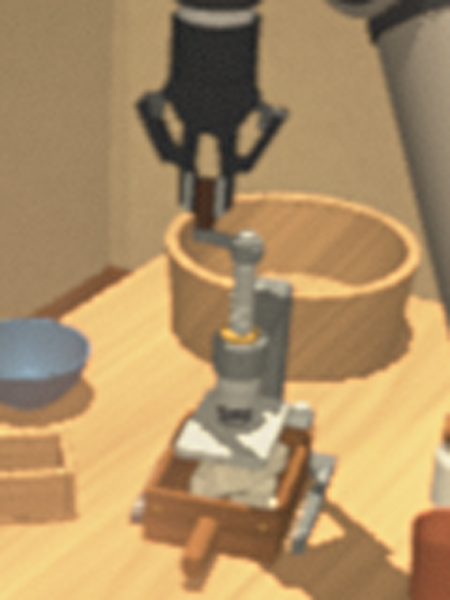

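Emit:
drive_tool(
  increments=[
    [0,-0.8,-2.2,-0.2,0,0,0],
    [0,-2.6,-3.7,-0.4,0,0,0],
    [0,-4.9,-4.1,-0.6,0,0,0],
    [0,-7.1,-3.3,-0.8,0,0,0],
    [0,-8.6,-1.5,-1,0,0,0],
    [0,-9,0.8,-1.2,0,0,0],
  ],
)

```text
time_s: 23.7
tool_pos: [0.5333, -0.2307, 0.2839]
ee_rot: [0.004, 0.6, 0.8, -0.0]
force: [10.9, -5.7, 2.3]
width: 0.0206
```

Emit:
drive_tool(
  increments=[
    [0,0.8,2.2,-0.2,0,0,0],
    [0,2.6,3.7,-0.4,0,0,0],
    [0,4.9,4.1,-0.6,0,0,0],
    [0,7.1,3.3,-0.8,0,0,0],
    [0,8.6,1.5,-1,0,0,0],
    [0,9,-0.8,-1.2,0,0,0],
  ],
)

```text
time_s: 24.3
tool_pos: [0.6241, -0.2357, 0.2717]
ee_rot: [0.0, 0.598, 0.801, 0.001]
force: [-14.3, 5.7, 13.6]
width: 0.0202
```

```bash
cat > plate.py <<'E'
import sys
from h import *
np.set_printoptions(precision=4,suppress=True)
n=sys.argv[1]
t=snap('side',f's{n}.png');st=state(); print(st['tool_pos'],st['force'],st['time_s'],st['width'])
P,r,c=cloud(t)
th=np.radians(-74); ex=np.array([np.cos(th),np.sin(th)]); ey=np.array([-ex[1],ex[0]])
d=P[:,:2]-[.579,-.233]; u=d@ex; v=d@ey
k=(u>-.058)&(u<-.028)&(abs(v)<.04)&(P[:,2]>.02)&(P[:,2]<.115)
h,e=np.histogram(P[k,2],bins=np.arange(.02,.116,.003)); print([(round(b*1000),int(a)) for a,b in zip(h,e) if a])
cv2.imwrite(f'pics/c{n}.png',cv2.resize(t['pixels'][80:240,240:360],(450,600),interpolation=cv2.INTER_CUBIC))
E
python3 plate.py 13
```

```text
[ 0.6232 -0.24    0.2713] [-4.2561  1.9323 10.1311] 24.35 0.020583855983566688
[(32, 5), (35, 7), (38, 5), (41, 7), (44, 7), (47, 2), (62, 2), (65, 15), (68, 12), (71, 14), (74, 69), (77, 34), (80, 2)]
```

View pics/c13.png

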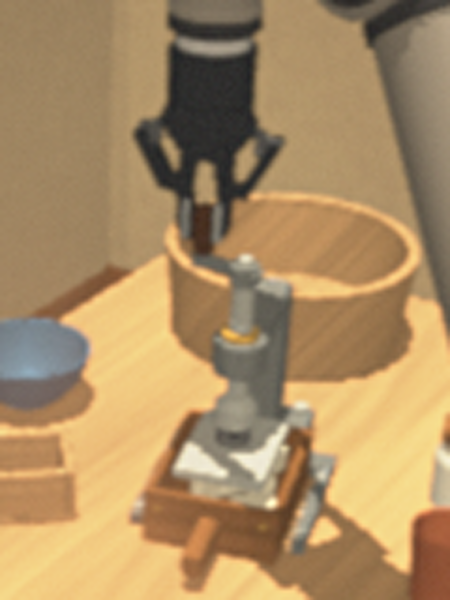

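Emit:
drive_tool(
  increments=[
    [0,-0.8,-2.2,-0.1,0,0,0],
    [0,-2.6,-3.7,-0.3,0,0,0],
    [0,-4.9,-4.1,-0.5,0,0,0],
    [0,-7.1,-3.3,-0.7,0,0,0],
    [0,-8.6,-1.5,-0.9,0,0,0],
    [0,-9,0.8,-1.1,0,0,0],
  ],
)

```text
time_s: 24.95
tool_pos: [0.5333, -0.2313, 0.2601]
ee_rot: [0.004, 0.6, 0.8, -0.001]
force: [12.3, -9.1, -1.7]
width: 0.0206
```

```bash
python3 plate.py 14
```

```text
[ 0.5339 -0.2276  0.2597] [ 3.9446 -5.0749 -1.3935] 25.0 0.02030460508686579
[(29, 1), (32, 4), (35, 10), (38, 2), (41, 3), (44, 3), (47, 1), (59, 2), (62, 10), (65, 11), (68, 19), (71, 58), (74, 40), (77, 5)]
```

View pics/c14.png

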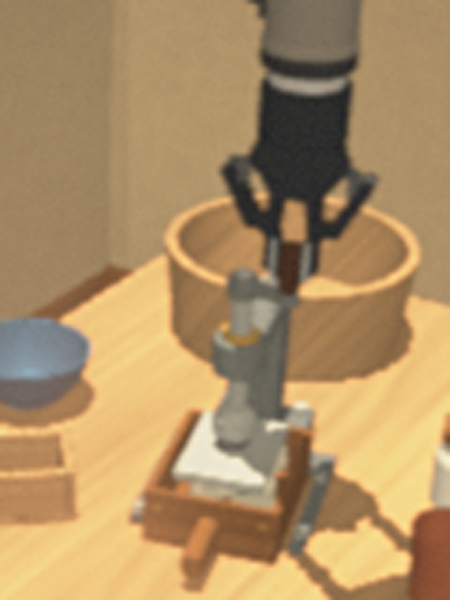

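Run:
```python
from h import *
t=snap('side')
P,r,c=cloud(t)
th=np.radians(-74); ex=np.array([np.cos(th),np.sin(th)]); ey=np.array([-ex[1],ex[0]])
import pickle
def m(P):
    d=P[:,:2]-[.579,-.233]; u=d@ex; v=d@ey
    for lo,hi in ((-.055,-.03),):
        for a,b in ((-.036,-.012),(-.012,.012),(.012,.036)):
            k=(u>lo)&(u<hi)&(v>a)&(v<b)&(P[:,2]>.066)&(P[:,2]<.105); print(a,np.median(P[k,2]).round(4),k.sum(),end=' ')
    print()
m(P)
s0=pickle.load(open('d0.pkl','rb'))[2]; m(cloud(s0)[0])
print(state()['time_s'])
```

```text
-0.036 0.0731 31 -0.012 0.0737 28 0.012 0.0737 26 
-0.036 0.0992 26 -0.012 0.0987 36 0.012 0.0989 25 
25.05
```

Emit:
drive_tool(
  increments=[
    [0,0.4,1.1,-0.1,0,0,0],
    [0,0.8,2.2,-0.1,0,0,0],
    [0,0.8,2.2,-0.1,0,0,0],
    [0.5,0.8,2.2,-0.1,0,0,0],
    [0.5,0.8,2.2,-0.1,0,0,0],
    [0.5,0.8,2.2,-0.1,0,0,0],
    [0.5,0.8,2.2,2,0,0,0],
    [0.5,0.8,2.2,5,0,0,0],
    [0.5,0.8,2.2,9,0,0,0],
    [0.5,0,6,11,0,0,0],
    [0.5,-2,11,11,0,0,0],
    [0.5,-4,16,11,0,0,0],
  ],
)

```text
time_s: 26.25
tool_pos: [0.4956, -0.0749, 0.3687]
ee_rot: [0.0, 0.6, 0.8, 0.001]
force: [-0.0, 0.0, 0.7]
width: 0.0427
```

Emit:
drive_tool(
  increments=[
    [0.5,-1,4,0,0,0,0],
    [0.5,-2,8,0,0,0,0],
    [0.5,-3,12,0,0,0,0],
    [0.5,-4,16,0,0,0,0],
    [0.5,-4,20,0,0,0,0],
    [0.5,-4,20,0,0,0,0],
  ],
)

```text
time_s: 26.85
tool_pos: [0.4553, 0.1279, 0.3686]
ee_rot: [-0.0, 0.597, 0.802, 0.001]
force: [0.4, -0.3, 0.1]
width: 0.0424
```

```bash
python3 plate.py 15; python3 chk.py 16
python3 - <<'E'
from h import *
import pickle
th=np.radians(-74); ex=np.array([np.cos(th),np.sin(th)]); ey=np.array([-ex[1],ex[0]])
P,_,_=cloud(snap('side')); d=P[:,:2]-[.579,-.233]; u=d@ex; v=d@ey
for a,b in ((-.036,-.012),(-.012,.012),(.012,.036)):
    k=(u>-.055)&(u<-.03)&(v>a)&(v<b)&(P[:,2]>.06)&(P[:,2]<.105); print(a,np.median(P[k,2]).round(4),k.sum())
s=snap('top'); P,r,c=cloud(s)
d=P[:,:2]-[.5776,-.2341]; k=(np.hypot(d[:,0],d[:,1])<.07)&(P[:,2]>.275)&(P[:,2]<.32); q=d[k]; print('knob az',np.degrees(np.arctan2(q[:,1].mean(),q[:,0].mean())),q.mean(0),np.percentile(P[k,2],[50,95]),len(q))
k=(P[:,0]>.45)&(P[:,0]<.62)&(P[:,1]>.25)&(P[:,1]<.42)&(P[:,2]>.042)&(P[:,2]<.052)
a=cv2.minAreaRect((P[k][:,:2]*1000).astype(np.float32)); print('tray rail',a,np.median(P[k,2]))
E
```

```text
[0.4556 0.1259 0.3685] [-0.2633 -0.5653  0.2715] 26.9 0.042744323178908694
[(32, 6), (35, 6), (38, 4), (41, 4), (44, 3), (59, 2), (62, 12), (65, 13), (68, 15), (71, 59), (74, 41), (77, 3)]
[0.456  0.1237 0.3683] [0.8109 0.2949 0.0612] 27.0 0.042149556869292865
rim u [-0.0779 -0.0773 -0.076  -0.0045  0.0803  0.0829  0.0839] v [-0.0633 -0.0626 -0.0617  0.064   0.0653  0.066 ] 535
side 1 0.06035449614498704 -0.07782044281776705 0.08388998399747816 179
side -1 -0.05843465507378373 -0.076679906434066 0.08303574612341115 177
ends [-0.0779 -0.0773 -0.0773 -0.0773 -0.077 ] [0.0828 0.0829 0.083  0.083  0.0832]
-0.036 0.0732 32
-0.012 0.0739 34
0.012 0.0732 27
knob az 144.43593486317906 [-0.03788936  0.02709019] [0.28807365 0.29247515] 75
tray rail ((562.97216796875, 361.1016540527344), (2.596853494644165, 0.0), 167.94764709472656) 0.04626711437910602
```

View pics/b16.png

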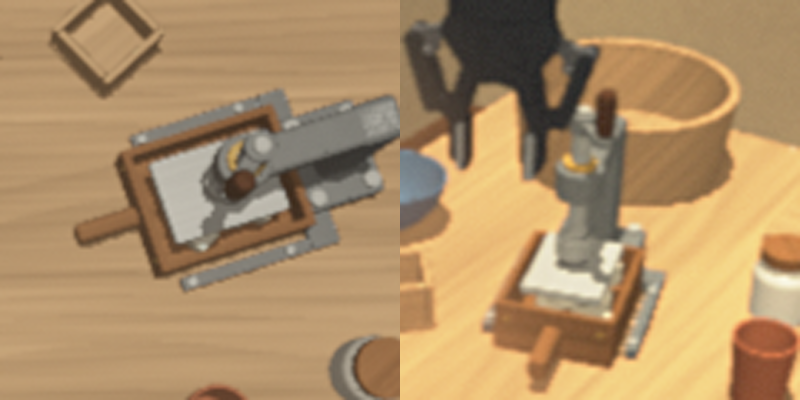

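View pics/t16.png

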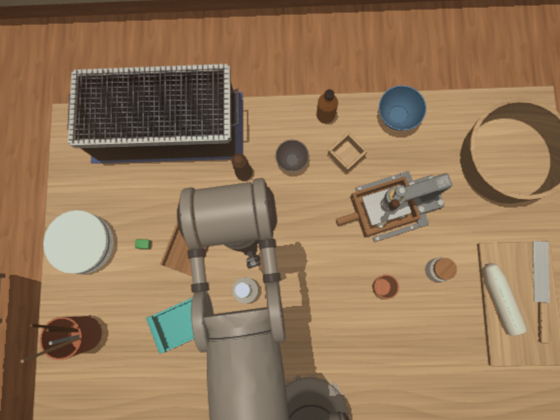

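View pics/s16.png

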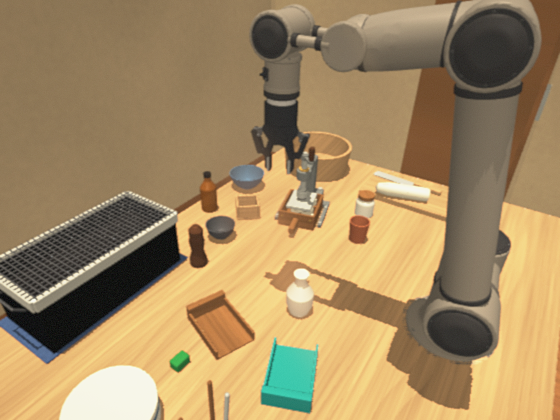

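```bash
python3 -c "
from bench import bot
print(bot.hand_in())"
```

```text
the job is handed in; nothing more can be done
None
```

The job is handed in, at about 27 s of the 72 s allowed. It reports no verdict, but my last checks found nothing wrong.

- **Tray:** I tipped the radish into the box. All five chunks were counted inside by camera before pressing, and no stray chunk shows on the counter in the last pictures. In the last side view the empty tray stands flat where it started. The arm hid its rail from the top camera in that final check, so I had no fresh measurement of it.
- **Box:** It slid handle-last between the rails until pushing at about 24 N moved it no further. Its rim then measured from x −77 to +83 mm in the press's frame, the home position.
- **Crank:** I wound it about 1.58 turns clockwise (38 mm of screw travel). The plate sank only about 25.5 mm before the radish stopped it, so the spring is squeezed about 12.5 mm. That is just over half a turn and roughly 36 N, against the 15 to 60 N asked. After I let go, the knob was where I left it and the plate had not moved.
- **Pile:** The chunks lie partly stacked rather than in a single layer, so the plate met them about 62 mm above the counter, just above the box's rim. I chose not to level them.
- **Tableware:** The flask, cup, masu, salt jar, bowl and mill look undisturbed in the last pictures. I did not re-measure their positions. The turquoise tray and the green chunk were not touched.

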